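# Shut and secure the tilt-out bin under the stairs

## Robot

A 6-joint arm with a two-finger parallel gripper is mounted at the origin on the work surface. World frame = base frame: x ahead of the robot, y to its left, z up, the work surface at z = 0. Lengths are in m, angles in degrees, forces in N, time in s.
With the tool pointing down it reaches from about 0.4 to 0.825 m from the base axis. Payload 7 kg.
Tool frame: the origin (TCP) lies at the very end of the fingers, on their centre line; the grasp point (between the pads) lies 19 mm behind it (r.hold_point_z is the distance from the TCP to the grasp point, in m); z points along the fingers, y is the line along which they close (so a half turn about z gives the same grasp; the last joint's range is limited). The gripper opens to 88 mm and grips with 3 to 60 N. Pads are 19 mm wide; open, the fingers measure 130 mm over their backs; the gripper's body (78 mm by 193 mm) begins 47 mm behind the grasp point.
Start: joints at [-57.347, 20.546, 0.682, 0, -70.136, -16.507], TCP at [0.188, -0.648, 0.227] pointing down, gripper open.
Joint ranges: [-176.03, 176.03], [-82.01, 121.73], [-58.28, 71.71], [-173.87, 95.51], [-174.79, -0.11], [-173.66, 173.66]. Speed limits (degrees/s): [136.94, 136.94, 172.46, 180, 180, 180].

## Interface

Orientations are given as [roll, pitch, yaw] about the fixed x, y, z axes, in that order (R = Rz(yaw) Ry(pitch) Rx(roll)).
In Python, from plant import telemetry, vision, workorder, r gives the robot as it stands.
- The arm moves only by the tool move_arm, never from a script. Its argument "plan" is a list of rows, each a list of 7 numbers: the opening, from -1 (shut) to 1 (fully open), so that 0 is half open, then the shift along the world's x, y, z in m, then the turn, a rotation vector about the world's x, y, z in degrees. In form: [[fingers, dx, dy, dz, ax, ay, az], ...]. A call has 1 to 20 rows; each row shifts and turns the commanded pose from where the row before left it; what a row does not reach is not made up. A row lasts 1/8 s, in which the tool goes at most 62.5 mm and 10.7 degrees, less where a joint would pass 70% of its speed; a pose out of reach is approached as far as the arm can. A call is refused whole if a number of a shift passes 0.0625 or a number of a turn 10.7, either way. A call with a gripper value outside its range is refused whole. The fingers move at their own pace and stop on an object; "force" is the grip in N (left out, the last holds). Time passes only in rows, so rows that do not move let the fingers close. It gives the time, the measured TCP pose, the force, the opening and the grip force at its end, in the units of the state.
- telemetry.get_state(): the state, without advancing time (a new reading comes with each control period).
- vision.capture(name): name is "scene" or "top" or "wrist"; returns a dict with "img" (420x560x3 uint8, red, green, blue), "depth" (420x560 float32, m along the optical axis (not along the pixel's ray), 0 where there is no reading), "intrinsics" (3x3 intrinsics, pixels), "R" (3x3) and "t" (3): a world point X has camera coordinates R X + t. Camera axes: x right, y down, z forward; pixel columns grow to the right and rows downward; lengths in m; the calibration is good to about 2 mm. A picture is of the moment at which its call begins.
- workorder.close_job(): hands the job in; it is judged then, once.
The state is a dict: "time_s": time; "joints": joint angles; "qd": joint speeds; "joint_torque": joint torques, N m; "tcp_pos": TCP position; "eef_rot": TCP orientation; "contact_force": force on the tool from outside, world axes, zero at the start; "moment": the same for the moment, N m; "gripper_width": finger opening in m; "gripper_force": force on a finger pad.
Only numpy, scipy, OpenCV 4.12 (cv2) and the standard library are available. Lean on these libraries where they do the work, as an engineer would, in place of code of your own. Each camera call takes 0.05 s, during which the arm holds its last target. There are 200 camera calls.

## Task

The black tilt-out bin is hanging open. With the fingertips, gently push it fully shut, flush with its housing, and only then gently push the red-tabbed sliding catch along to its stop so that its tongue stands in front of the bin. Push only, without pinching or picking anything up, and leave the jar, wrench, tire levers and clamp where they are.

Things in the scene. Friction and masses are not known exactly. Their poses are not given: they have to be found in the camera images.
- housing: Birch housing, fixed, 140 mm deep (its x), 280 wide (its y), 160 high; open at the back; its 12 mm top board is set back 12 mm from the front. Origin: centre of its underside. -x side = front, facing the robot within 0.3 rad. The bin bay spans y -115 to +55 mm; the rest is a blank panel. A guide strip for the catch reaches 166 mm. Bin and catch end on hard stops: a few N move them; keep the fingers' force on either under 30 N.
- bin (a joint): Tilt of the black plastic bin, rad: 0 = fully shut (a hard stop, front flush with the housing's front), up to 0.75 = tipped out. It starts 0.3 to 0.62. The hinge runs along the housing's y at the foot of the bin's front, 16 mm above the shelf, at x = -66 mm in the housing's frame. It stays where it is left (friction about 0.35 N m, some 3 N at the lip); shutting it takes a push on the front panel, near the top, towards the housing's +x.
- bin_lip (a point): Middle of the top edge of the bin's front face. The front panel is 166 mm wide, 130 mm high (hinge to lip) and 8 mm thick. Shut, this point is at (-70, -30, 146) mm in the housing's frame; tipped out it leans forward (towards -x) and down, to about 122 mm above the shelf at 0.62 rad.
- catch (a joint): Travel of the catch, m: 0 = its outer end, on the housing's +y side and clear of the bin; it moves in the housing's -y direction to a hard stop at 0.070, where its tongue stands in front of the bin's upper edge. It starts 0 to 0.012. Slides with about 2 N of friction and stays where it is left.
- catch_tab (a point): Centre of the top of the catch's upright red thumb tab: 44 mm along the housing's x, 14 mm along its y, 30 mm high (165 to 195 mm above the shelf). The tab stands on a steel plate 40 mm long in y (top at 165 mm; at its front edge 169 mm), which slides on the housing's top. At catch value 0 this point is at (-40, 105, 195) mm in the housing's frame. A 4 mm thick, 40 mm wide steel tongue hangs from the plate's front to 134 mm above the shelf.
- jar: Glass jar with screw-top lid, standing, 68 mm across, 100 mm high, loose; origin at the centre of its underside. Stands beside the housing, on either side (it changes places with the clamp). Leave alone.
- wrench: Stainless steel pedal wrench lying flat, 298 mm long (its x), 38 mm wide, 10 mm high, loose; origin under its middle. Lies on the shelf in front of the housing, across it and below the tipped-out bin's lip. Leave alone.
- levers: Yellow pair of plastic tire levers clipped side by side, 120 mm long (its x), 46 mm wide, under 16 mm high, loose; origin under its middle. Lies to the front on the housing's +y side. Leave alone.
- clamp: Aluminium seat post clamp, a ring 40 mm across and 16 mm high with a lug to its +x, loose; origin under the ring's centre. Lies beside the housing, on either side. Leave alone.

How it is judged (in metres and radians):
On the way, in this order (a step that is already met when the one before it is completed fails the run):
1. the fingers push on the open bin (contact force between the fingers and housing above 0.5 N and value of joint bin above 0.06 rad and value of joint catch below 0.025 m), for 0.02 s.
2. the bin is pushed shut while the catch still stands clear of it (value of joint bin below 0.05 rad and value of joint catch below 0.025 m), for 0.2 s.
3. the fingers push the catch along (contact force between the fingers and housing above 0.5 N and value of joint catch between 0.02 and 0.06 m), for 0.02 s.
4. the catch is pushed to its stop, the bin staying shut (value of joint catch above 0.063 m and value of joint bin below 0.05 rad), for 0.2 s.
At the end, for the whole second after the job is handed in: The bin is shut (under 0.05 rad, about 6 mm at the lip), the catch is within 7 mm of its stop, and the jar, wrench, levers and clamp are within 20 mm of where they began, the jar upright (all of step 4 and distance of each of jar, wrench, levers, clamp from where it was at the start of the episode below 0.02 m and angle between jar's own z axis and vertical below 0.15 rad); the robot touches nothing.
It fails at once if the bin, catch or housing is pinched or forced with the fingers (over 35 N) (contact force between the fingers and housing above 35 N).
It fails at once if the catch is run across before the bin is shut (value of joint catch above 0.025 m and value of joint bin above 0.08 rad).
It fails at once if the jar, wrench, tire levers or clamp is lifted or pushed away (over 20 mm) (distance of any of jar, wrench, levers, clamp from where it was at the start of the episode above 0.02 m).
It also fails if it takes over 45 s, if anything falls off the work surface, if the arm or the gripper's body presses on something with over 40 N, if the wrist force passes 120 N, or if a joint passes its speed limit or range.

## Working session

There is one attempt and no reset: what is moved stays moved. The work goes in short steps, Python scripts to look and compute and a tool call to move; the robot and the scene stay as the last step left them, time stands still between calls to the robot, and variables do not carry over. Pictures are saved under pics/ and viewed, at most 10 in all, crops included, and the job is handed in when it is done.

Besides the shell and the picture viewer there is one more tool, called after "Emit:" in YAML: its name, and indented under it one key for each argument. move_arm: Moves the arm, as the interface text tells. Its arguments: {"type":"object","properties":{"plan":{"type":"array"},"force":{"type":"number"}},"required":["plan"]}

```bash
mkdir -p pics; cat > h.py <<'E'
import numpy as np, cv2
from plant import telemetry, vision, workorder, r
def cap(n, f=None):
    c=vision.capture(n)
    if f: cv2.imwrite('pics/'+f, c['img'][:,:,::-1])
    return c
def pts(c):
    d=c['depth'];K=c['intrinsics'];v,u=np.mgrid[:d.shape[0],:d.shape[1]]
    P=np.stack([(u-K[0,2])/K[0,0]*d,(v-K[1,2])/K[1,1]*d,d],-1)
    W=(P-c['t'])@c['R']; W[d<=0]=np.nan
    return W
E
python3 - <<'E'
from h import *
a=cap('scene','s1.png');b=cap('top','t1.png')
for n,c in (('s',a),('t',b)):
    W=pts(c);h=cv2.cvtColor(c['img'],cv2.COLOR_RGB2HSV)
    m=((h[...,0]<8)|(h[...,0]>172))&(h[...,1]>150)&(h[...,2]>80)
    q=W[m];q=q[~np.isnan(q[:,0])]
    print(n,m.sum(),np.argwhere(m).mean(0),q.min(0),q.max(0),np.median(q,0), -c['R'].T@c['t'])
    top=q[q[:,2]>.190]; 
    if len(top): print(cv2.minAreaRect((top[:,:2]*1000).astype('f4')))
s=telemetry.get_state();print(s['time_s'],s['tcp_pos'],s['eef_rot'],s['contact_force'])
E
```

```text
s 173 [210.93063584 205.80924855] [0.57218308 0.11429008 0.16096378] [0.62955111 0.14075025 0.19924391] [0.59320634 0.12343171 0.19574028] [ 0.24662147 -0.0393717   0.9210834 ]
((594.6365966796875, 123.82164764404297), (42.98939895629883, 13.685722351074219), 7.759160041809082)
t 145 [223.20689655 228.42068966] [0.57431995 0.11633802 0.1652652 ] [0.61566613 0.13487462 0.19944197] [0.59509184 0.12449951 0.19523889] [0.44077513 0.00391028 1.18471867]
((595.422607421875, 124.60221862792969), (41.512245178222656, 13.608251571655273), 7.654599666595459)
0.1 [ 0.1875716  -0.64794949  0.22572184] [ 1.79913775e+02 -1.03700949e-02 -1.63856360e+02] [-1.18155545 -0.04042854  1.32031627]
```

View pics/s1.png

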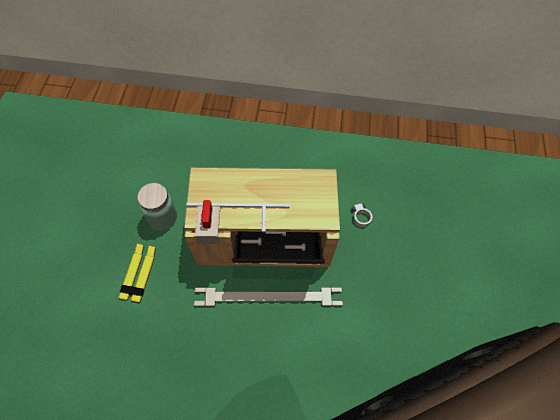

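View pics/t1.png

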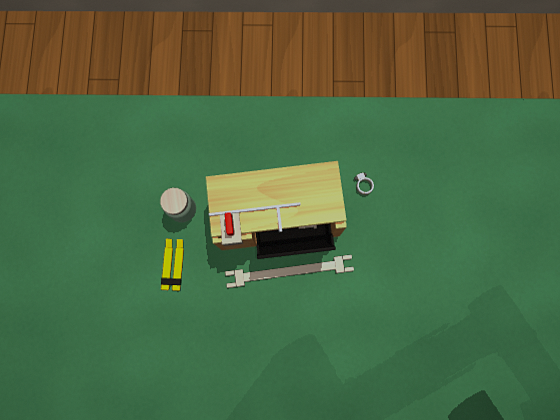

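The views show the tab (scene 206,211; top 229,223), the open black bin with its lip at top (256–334, 250), the wrench in front of it, the jar at left and the clamp at right. Next I measure the housing rectangle and the lip.

```bash
python3 - <<'E'
from h import *
for n in('scene','top'):
    c=cap(n);W=pts(c);h=cv2.cvtColor(c['img'],cv2.COLOR_RGB2HSV)
    near=(abs(W[...,0]-.63)<.15)&(abs(W[...,1]-.02)<.2)
    m=near&(W[...,2]>.153)&(W[...,2]<.166)&(h[...,1]>60)&(h[...,0]>10)&(h[...,0]<35)
    q=W[m]; R=cv2.minAreaRect((q[:,:2]*1000).astype('f4'));print(n,m.sum(),R,np.round(cv2.boxPoints(R)),np.median(q[:,2]))
    yaw=np.radians(R[2] if R[2]<45 else R[2]-90)
    ex=np.array([np.cos(yaw),np.sin(yaw)]);ey=np.array([-ex[1],ex[0]])
    # board spans x -58..+70, y -140..140 -> centre at +6
    O=np.array(R[0])/1000-ex*.006
    print('origin',O,'yaw',np.degrees(yaw))
    L=np.stack([(W[...,:2]-O)@ex,(W[...,:2]-O)@ey,W[...,2]],-1)
    d=(h[...,2]<60)&near&(abs(L[...,1]+.03)<.075)&(L[...,0]<-.05)&(W[...,2]>.06)
    q=L[d]; q=q[np.argsort(q[:,0])][:60]
    print('bin front pts (local)',len(q),q[::6].round(3))
    red=((h[...,0]<8)|(h[...,0]>172))&(h[...,1]>150)&(W[...,2]>.19)&near
    print('tab local',np.median(L[red],0))
    dd=(h[...,0]>22)&(h[...,0]<34)&(h[...,1]>150)&(W[...,2]<.03)&(W[...,2]>.003)
    print('levers',W[dd].min(0),W[dd].max(0))
E
```

```text
scene 8234 ((645.1851806640625, 31.3990478515625), (149.0797576904297, 280.09649658203125), 8.200159072875977) [[ 551.  159.]
 [ 591. -118.]
 [ 739.  -97.]
 [ 699.  181.]] 0.16116855439200206
origin [0.63924653 0.03054326] yaw 8.200159072875977
bin front pts (local) 60 [[-0.106 -0.063  0.143]
 [-0.106 -0.032  0.141]
 [-0.105 -0.099  0.141]
 [-0.105 -0.061  0.14 ]
 [-0.105 -0.105  0.135]
 [-0.105 -0.047  0.139]
 [-0.105  0.002  0.138]
 [-0.105  0.007  0.138]
 [-0.105 -0.049  0.139]
 [-0.105 -0.024  0.138]]
tab local [-0.03290358  0.09776568  0.19557961]
levers [ 0.46342526 -0.07674896  0.00321238] [0.60471668 0.29758414 0.02805267]
top 7308 ((652.4376220703125, 33.04640197753906), (136.601318359375, 280.1223449707031), 8.31167984008789) [[ 565.  162.]
 [ 605. -115.]
 [ 740.  -96.]
 [ 700.  182.]] 0.16028101534269878
origin [0.64650064 0.03217905] yaw 8.31167984008789
bin front pts (local) 60 [[-0.111 -0.096  0.135]
 [-0.11  -0.094  0.135]
 [-0.11  -0.056  0.14 ]
 [-0.11  -0.058  0.134]
 [-0.11  -0.073  0.135]
 [-0.11   0.026  0.133]
 [-0.109 -0.006  0.134]
 [-0.109 -0.098  0.14 ]
 [-0.109 -0.064  0.139]
 [-0.109  0.017  0.137]]
tab local [-0.03771542  0.0981926   0.19473298]
levers [0.46688442 0.25341426 0.00323105] [0.58581633 0.29871336 0.01791815]
```

Emit:
move_arm:
  plan:
    - [-1, 0.022, 0.044, 0, 0, 0, -1]
    - [-1, 0.022, 0.044, 0, 0, 0, -1]
    - [-1, 0.022, 0.044, 0, 0, 0, -1]
    - [-1, 0.022, 0.044, 0, 0, 0, -1]
    - [-1, 0.022, 0.044, 0, 0, 0, -1]
    - [-1, 0.022, 0.044, 0, 0, 0, -1]
    - [-1, 0.022, 0.044, 0, 0, 0, -1]
    - [-1, 0.022, 0.044, 0, 0, 0, -1]
    - [-1, 0.022, 0.044, 0, 0, 0, 0]
    - [-1, 0.022, 0.044, 0, 0, 0, 0]
    - [-1, 0.022, 0.044, 0, 0, 0, 0]
    - [-1, 0.022, 0.044, 0, 0, 0, 0]
    - [-1, 0.022, 0.044, 0, 0, 0, 0]
    - [-1, 0.022, 0.044, 0, 0, 0, 0]
    - [-1, 0, 0, 0, 0, 0, 0]
    - [-1, 0, 0, 0, 0, 0, 0]
  force: 20

```text
time_s: 2.2
tcp_pos: [0.4953, -0.0323, 0.2263]
eef_rot: [-180.0, -0.0, -171.8]
contact_force: [-0.4, -0.1, 0.3]
gripper_width: 0.0006
gripper_force: 0.0
```

Now I lower the fingers in front of the lip and check.

Emit:
move_arm:
  plan:
    - [-1, 0, 0, -0.036, 0, 0, 0]
    - [-1, 0, 0, -0.036, 0, 0, 0]
    - [-1, 0, 0, -0.034, 0, 0, 0]
    - [-1, 0, 0, 0, 0, 0, 0]

```text
time_s: 2.7
tcp_pos: [0.4935, -0.0339, 0.1188]
eef_rot: [-180.0, -0.3, -172.0]
contact_force: [0.1, -0.4, 0.6]
gripper_width: 0.0005
gripper_force: 0.0
```

```bash
python3 - <<'E'
from h import *
c=cap('scene');cv2.imwrite('pics/s2.png',cv2.resize(c['img'][150:320,100:380,::-1],None,fx=2.5,fy=2.5))
print(telemetry.get_state()['tcp_pos'],telemetry.get_state()['contact_force'])
E
```

```text
[ 0.49492495 -0.03349269  0.12049462] [ 0.55849918 -0.05587879  0.20749414]
```

View pics/s2.png

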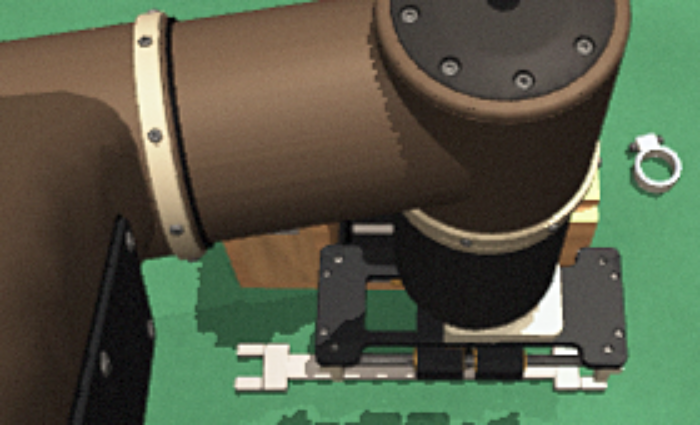

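The picture shows the closed fingers (crop 470,360) standing free in front of the bin and above the wrench. I push gently along the housing's +x.

Emit:
move_arm:
  plan:
    - [-1, 0.006, 0.0009, 0, 0, 0, 0]
    - [-1, 0.006, 0.0009, 0, 0, 0, 0]
    - [-1, 0.006, 0.0009, 0, 0, 0, 0]
    - [-1, 0.006, 0.0009, 0, 0, 0, 0]
    - [-1, 0.006, 0.0009, 0, 0, 0, 0]
    - [-1, 0.006, 0.0009, 0, 0, 0, 0]
    - [-1, 0.006, 0.0009, 0, 0, 0, 0]
    - [-1, 0.006, 0.0009, 0, 0, 0, 0]

```text
time_s: 3.75
tcp_pos: [0.5437, -0.0253, 0.1205]
eef_rot: [-180.0, -0.0, -171.9]
contact_force: [-3.1, -1.0, 3.1]
gripper_width: 0.0003
gripper_force: 1.5
```

Emit:
move_arm:
  plan:
    - [-1, 0.005, 0.0007, 0, 0, 0, 0]
    - [-1, 0.005, 0.0007, 0, 0, 0, 0]
    - [-1, 0.005, 0.0007, 0, 0, 0, 0]
    - [-1, 0.005, 0.0007, 0, 0, 0, 0]
    - [-1, 0.004, 0.0006, 0, 0, 0, 0]
    - [-1, 0, 0, 0, 0, 0, 0]

```text
time_s: 4.5
tcp_pos: [0.5683, -0.0216, 0.1205]
eef_rot: [180.0, 0.0, -171.8]
contact_force: [-0.3, -0.6, -0.5]
gripper_width: 0.0007
gripper_force: 0.0
```

Emit:
move_arm:
  plan:
    - [-1, 0.002, 0.0003, 0, 0, 0, 0]
    - [-1, 0.002, 0.0003, 0, 0, 0, 0]
    - [-1, 0.002, 0.0003, 0, 0, 0, 0]

```text
time_s: 4.88
tcp_pos: [0.5735, -0.0209, 0.1206]
eef_rot: [-180.0, -0.0, -171.9]
contact_force: [-8.5, 1.2, 6.0]
gripper_width: 0.0007
gripper_force: 4.2
```

Emit:
move_arm:
  plan:
    - [-1, 0.001, 0.0001, 0, 0, 0, 0]
    - [-1, 0.001, 0.0001, 0, 0, 0, 0]

```text
time_s: 5.12
tcp_pos: [0.5735, -0.0211, 0.1203]
eef_rot: [180.0, -0.2, -171.9]
contact_force: [-11.7, -0.3, 8.9]
gripper_width: 0.0005
gripper_force: 5.7
```

Emit:
move_arm:
  plan:
    - [-1, 0.001, 0.0001, 0, 0, 0, 0]
    - [-1, 0.0005, 0, 0, 0, 0, 0]
    - [-1, 0, 0, 0, 0, 0, 0]
    - [-1, 0, 0, 0, 0, 0, 0]

```text
time_s: 5.62
tcp_pos: [0.5735, -0.0211, 0.1203]
eef_rot: [180.0, -0.4, -171.9]
contact_force: [-14.7, 1.8, 11.3]
gripper_width: 0.0003
gripper_force: 7.3
```

Position no longer advances while force rises, so this is the hard stop. I back off, rise and move over beside the tab.

Emit:
move_arm:
  plan:
    - [-1, -0.014, -0.002, 0, 0, 0, 0]
    - [-1, -0.015, -0.002, 0, 0, 0, 0]
    - [-1, -0.014, -0.002, 0, 0, 0, 0]
    - [-1, 0, 0, 0.045, 0, 0, 0]
    - [-1, 0, 0, 0.045, 0, 0, 0]
    - [-1, 0, 0, 0.04, 0, 0, 0]
    - [-1, 0.0, 0.043, 0, 0, 0, 0]
    - [-1, 0.0, 0.043, 0, 0, 0, 0]
    - [-1, 0.0, 0.043, 0, 0, 0, 0]
    - [-1, 0.025, 0.043, 0, 0, 0, 0]
    - [-1, 0.028, 0.04, 0, 0, 0, 0]
    - [-1, 0, 0, 0, 0, 0, 0]
    - [-1, 0, 0, 0, 0, 0, 0]

```text
time_s: 7.25
tcp_pos: [0.5866, 0.1853, 0.2502]
eef_rot: [-180.0, -0.0, -171.8]
contact_force: [-0.4, 0.0, -0.8]
gripper_width: 0.0003
gripper_force: 0.0
```

```bash
python3 - <<'E'
from h import *
c=cap('scene');cv2.imwrite('pics/s3.png',cv2.resize(c['img'][150:320,100:380,::-1],None,fx=2.5,fy=2.5))
c=cap('wrist','w3.png')
W=pts(c);h=cv2.cvtColor(c['img'],cv2.COLOR_RGB2HSV)
m=((h[...,0]<8)|(h[...,0]>172))&(h[...,1]>150)&(h[...,2]>80)&(W[...,2]>.188)&(W[...,2]<.2)
q=W[m]; print(m.sum(), cv2.minAreaRect((q[:,:2]*1000).astype('f4')) if m.sum()>5 else 0, np.median(q,0))
print(telemetry.get_state()['tcp_pos'],telemetry.get_state()['contact_force'])
E
```

```text
1061 ((591.441650390625, 124.7452621459961), (37.89072036743164, 13.833562850952148), 7.073971748352051) [0.58992703 0.1252861  0.19452711]
[0.58663531 0.18470408 0.25081693] [ 0.51190874 -0.80629511 -0.22374486]
```

View pics/s3.png

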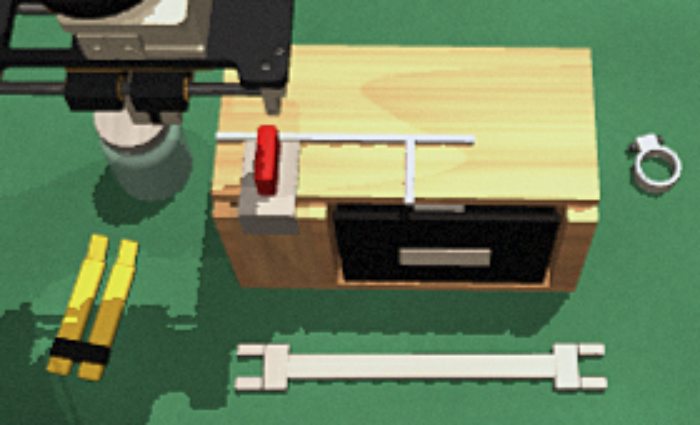

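View pics/w3.png

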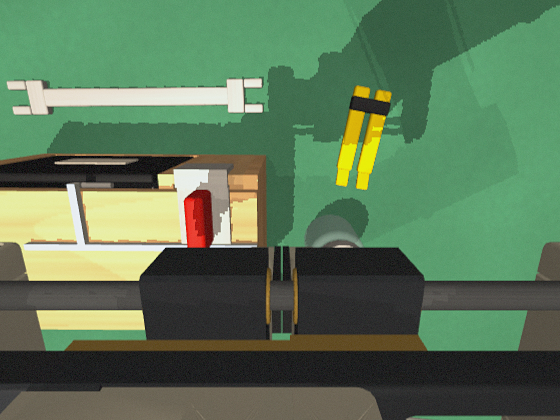

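The bin is shut flush (crop 440,245) and the red tab stands at crop (266,160), with everything else in place. The tab is at (0.594, 0.1245) and the finger gap about 33 mm, so I lower and start pushing along −y.

Emit:
move_arm:
  plan:
    - [-1, 0, 0, -0.036, 0, 0, 0]
    - [-1, 0, 0, -0.036, 0, 0, 0]
    - [-1, 0, 0, 0, 0, 0, 0]
    - [-1, 0.0009, -0.006, 0, 0, 0, 0]
    - [-1, 0.0009, -0.006, 0, 0, 0, 0]
    - [-1, 0.0009, -0.006, 0, 0, 0, 0]
    - [-1, 0.0009, -0.006, 0, 0, 0, 0]
    - [-1, 0.0008, -0.005, 0, 0, 0, 0]
    - [-1, 0.0008, -0.005, 0, 0, 0, 0]
    - [-1, 0.0008, -0.005, 0, 0, 0, 0]
    - [-1, 0.0008, -0.005, 0, 0, 0, 0]

```text
time_s: 8.72
tcp_pos: [0.5939, 0.1415, 0.1785]
eef_rot: [180.0, -0.0, -171.9]
contact_force: [-1.4, 1.3, 0.2]
gripper_width: 0.0001
gripper_force: 1.1
```

Emit:
move_arm:
  plan:
    - [-1, 0.0009, -0.006, 0, 0, 0, 0]
    - [-1, 0.0009, -0.006, 0, 0, 0, 0]
    - [-1, 0.0009, -0.006, 0, 0, 0, 0]
    - [-1, 0.0009, -0.006, 0, 0, 0, 0]
    - [-1, 0.0009, -0.006, 0, 0, 0, 0]

```text
time_s: 9.35
tcp_pos: [0.5984, 0.111, 0.1784]
eef_rot: [-180.0, -0.0, -171.9]
contact_force: [-2.8, 1.7, -0.2]
gripper_width: 0.0006
gripper_force: 1.1
```

```bash
python3 - <<'E'
from h import *
c=cap('wrist')
W=pts(c);h=cv2.cvtColor(c['img'],cv2.COLOR_RGB2HSV)
m=((h[...,0]<8)|(h[...,0]>172))&(h[...,1]>150)&(h[...,2]>80)&(W[...,2]>.188)&(W[...,2]<.2)
q=W[m]; print(m.sum(), cv2.minAreaRect((q[:,:2]*1000).astype('f4')) if m.sum()>5 else 0, np.median(q,0))
print(telemetry.get_state()['tcp_pos'],telemetry.get_state()['contact_force'])
E
```

```text
575 ((581.6920776367188, 86.56743621826172), (9.320764541625977, 14.027498245239258), 5.768491744995117) [0.58085224 0.08693031 0.19409083]
[0.59852385 0.1104149  0.17844224] [-0.77745564 -0.43632189 -0.52894539]
```

Emit:
move_arm:
  plan:
    - [-1, 0.0008, -0.005, 0, 0, 0, 0]
    - [-1, 0.0008, -0.005, 0, 0, 0, 0]
    - [-1, 0.0008, -0.005, 0, 0, 0, 0]
    - [-1, 0.0007, -0.004, 0, 0, 0, 0]
    - [-1, 0.0003, -0.002, 0, 0, 0, 0]
    - [-1, 0.0003, -0.002, 0, 0, 0, 0]

```text
time_s: 10.15
tcp_pos: [0.6022, 0.0883, 0.1785]
eef_rot: [180.0, -0.0, -171.9]
contact_force: [-1.9, 2.6, 1.5]
gripper_width: 0.0003
gripper_force: 1.0
```

Emit:
move_arm:
  plan:
    - [-1, 0.0003, -0.002, 0, 0, 0, 0]
    - [-1, 0.0003, -0.002, 0, 0, 0, 0]
    - [-1, 0.0002, -0.001, 0, 0, 0, 0]

```text
time_s: 10.52
tcp_pos: [0.6029, 0.0839, 0.1785]
eef_rot: [179.9, 0.0, -171.9]
contact_force: [-4.7, 6.9, 2.3]
gripper_width: 0.0002
gripper_force: 3.7
```

Emit:
move_arm:
  plan:
    - [-1, 0.0002, -0.001, 0, 0, 0, 0]
    - [-1, 0.0002, -0.001, 0, 0, 0, 0]
    - [-1, 0, 0, 0, 0, 0, 0]

```text
time_s: 10.9
tcp_pos: [0.6029, 0.0837, 0.1786]
eef_rot: [179.8, 0.0, -171.8]
contact_force: [-7.2, 11.8, 2.5]
gripper_width: 0.0004
gripper_force: 6.4
```

The hard stop is reached here too. I back off, rise and check.

Emit:
move_arm:
  plan:
    - [-1, -0.0015, 0.01, 0, 0, 0, 0]
    - [-1, -0.003, 0.02, 0, 0, 0, 0]
    - [-1, 0, 0, 0.04, 0, 0, 0]
    - [-1, 0, 0, 0.04, 0, 0, 0]
    - [-1, 0, 0.04, 0.02, 0, 0, 0]
    - [-1, 0, 0.04, 0, 0, 0, 0]
    - [-1, 0, 0, 0, 0, 0, 0]
    - [-1, 0, 0, 0, 0, 0, 0]

```text
time_s: 11.9
tcp_pos: [0.5987, 0.1919, 0.2783]
eef_rot: [-180.0, -0.0, -171.8]
contact_force: [0.1, 0.5, 0.7]
gripper_width: 0.0004
gripper_force: 0.0
```

```bash
python3 - <<'E'
from h import *
c=cap('scene');cv2.imwrite('pics/s4.png',cv2.resize(c['img'][150:320,100:380,::-1],None,fx=2.5,fy=2.5))
W=pts(c);h=cv2.cvtColor(c['img'],cv2.COLOR_RGB2HSV)
m=((h[...,0]<8)|(h[...,0]>172))&(h[...,1]>150)&(h[...,2]>80)&(W[...,2]>.188)&(W[...,2]<.2)
q=W[m]; print(m.sum(), cv2.minAreaRect((q[:,:2]*1000).astype('f4')))
print(telemetry.get_state()['tcp_pos'],telemetry.get_state()['contact_force'])
E
```

```text
166 ((601.794921875, 60.78619384765625), (42.929134368896484, 13.261401176452637), 6.2469482421875)
[0.59876033 0.19139475 0.27843439] [-0.22986696 -0.60305088 -0.73182207]
```

View pics/s4.png

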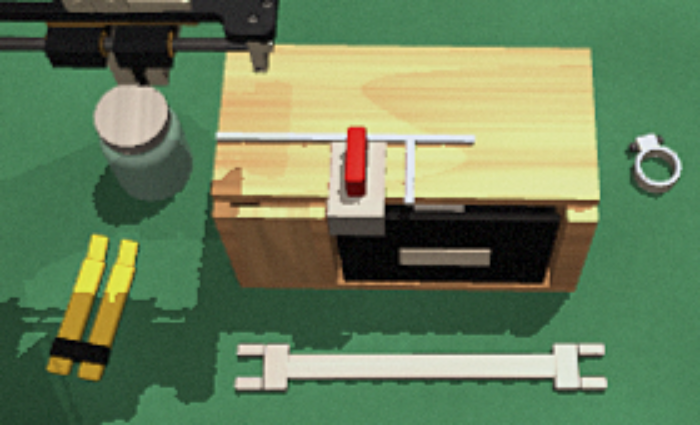

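The tab (crop 356,160) is now at y ≈ 35 mm in the housing's frame, which is catch ≈ 70 mm. The bin is shut behind the tongue and the other objects haven't moved.

```bash
python3 -c "
from plant import workorder
print(workorder.close_job())"
```

```text
the job is handed in; nothing more can be done
None
```

The bin is pushed shut flush against its hard stop, the catch is at its stop (about 70 mm by measurement) with its tongue in front of the bin, the other objects look unmoved, and the job is handed in; the hand-in returned no verdict.

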